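Fit a keyed filter cell to the purge-gas filter housing and hold it home

TASK

Unpack the new filter cell (the round knurled cap in the carton) and fit it to the purge-gas filter housing: fold both carton flaps back well past upright, take the cell out of the carton, and put it the same way up over the housing's upright spigot. Turn the cell by its knurled collar until its hidden keyways drop over the pins, then press it fully home against the spring-loaded seal ring, and finish with the gripper still holding it there, because it springs up again if let go. Leave the other things on the bench where they are.

Things in the scene. Friction and masses are not known exactly. Their poses are not given: they have to be found in the camera images.
- carton: cardboard carton fixed on the bench, 132 x 132 mm, rim 70 mm above the bench, 3 mm walls; two hinged flaps on its +y and -y rims; two short flaps already folded down outside its +x and -x walls (out to 80 mm from the centre). Origin: centre of its underside; z up, x and y square to the walls.
- nest (a point): floor of the round hole in the white foam inside the carton, 24 mm above the bench, at the carton's centre; the filter cell stands here upright. The hole is 59 mm across; the foam's top is 30 mm above the bench. 126 mm between the carton's walls.
- flap_left_panel (a joint): flap hinged along the carton's +y rim, rad: 0 = closed (level, reaching 64 mm towards the centre), 1.57 = upright, 2.8 = folded back outward as far as it goes. It starts ajar (0.8 to 1.15), is 128 mm long and 3 mm thick, weighs 15 g and stays where it is left.
- flap_right_panel (a joint): flap hinged along the carton's -y rim, rad: same as the other flap, mirrored.
- flap_left_edge (a point): middle of the free edge of the +y flap
- flap_right_edge (a point): middle of the free edge of the -y flap
- filter_cell: round bare-aluminium cap, knurled outside, 52 mm across, 38 mm tall, 130 to 210 g, closed on top with a grey disc, open below: bore 32.4 mm across, 33 mm deep. Three keyways 10 mm wide, 120 degrees apart, run up inside the bore; they cannot be seen from outside and their angles are not given. Origin: centre of its lower rim; z up along its axis (it stays this way up).
- housing: purge-gas filter housing fixed on the bench: steel foot 84 x 74 x 8 mm, round aluminium body 60 mm across and 30 mm high, with a round upright steel spigot on its axis; two brass hose barbs reach 53 mm out along its x at 18 mm height. A tall instrument (front 440 mm ahead of the robot, up to 420 mm high) stands between it and the carton. Origin: centre of its underside on the spigot axis; z up.
- spigot_tip (a point): top of the spigot's coned tip on its axis, 63 mm above the bench. The spigot is 30 mm across, its tip 17 mm.
- pins (a point): axis point level with the tops of its three radial pins, 45.5 mm above the bench. Pins: 5 mm thick, 120 degrees apart, out to 20 mm from the axis; their angles do not follow the housing's yaw and are not given. The cell's lower rim rests on them until a turn of at most 120 degrees, either way, lets it drop over them (8 degrees of play each side; near its ends it can bind until eased round).
- seat (a point): centre of the housing's flat top, 30 mm above the bench on the spigot axis: the cell's lower rim meets it when fully home
- seal_ring (a joint): spring-loaded seal ring round the spigot below the pins, m: 0 = up (top 35 mm above the bench), 0.005 = pressed level with the seat by the cell; it pushes up with about 4 N at first and 8 N at 0.005.
- grease_pot: bystander, round pot 69 mm across, 41 mm tall, origin under its centre
- tape_roll: bystander, roll of paper tape lying flat, 62 mm across, 19 mm tall
- screwdriver: bystander, screwdriver lying on the bench, 175 mm long
- spanner: bystander, small spanner lying on the bench, 127 mm long
- vial: bystander, capped glass vial standing, 23 mm across, 53 mm tall
- beaker: bystander, small beaker standing, 46 mm across, 59 mm tall
Not all that is in view belongs to the job. What is shaped like the filter_cell but orange is not meant.

How it is judged:
By the outcome, as a careful person would: the job done as asked, in the order asked, and still so for the second after the job is handed in, while the arm keeps its last pose, push and grip.
It also fails if it takes over 72 s, if anything falls off the work surface, if the arm or the gripper's body presses on something with over 40 N, if the wrist force passes 120 N, or if a joint passes its speed limit or range.

ROBOT

A 6-joint arm with a two-finger parallel gripper is mounted at the origin on a cart in front of the work surface, level with it; the furniture and walls round the work are solid. World frame = base frame: x ahead of the robot, y to its left, z up, the work surface at z = 0. Lengths are in mm, angles in rad, forces in N, time in s.
With the tool pointing down it reaches from about 350 to 975 mm from the base axis. Payload 7.1 kg.
Tool frame: the origin (TCP) lies midway between the tips of the shut fingers; the grasp point (between the pads) lies 19 mm behind it (ctrl.tcp_to_grasp is the distance from the TCP to the grasp point, in mm); z points along the fingers, y is the line along which they close (so a half turn about z gives the same grasp; the last joint's range is limited). The gripper opens to 88 mm and grips with 3 to 60 N. Pads are 20 mm wide; open, the fingers measure 115 mm over their backs; the gripper's body (75 mm by 178 mm) begins 61 mm behind the grasp point.
Start: joints at [-1.293, 0.423, 1.63, -0, 1.089, -0.019], TCP at [182.806, -597.651, 184.775] pointing down, gripper open.
Joint ranges: [-3, 3], [-0.9, 2.11], [0.09, 2.58], [-1.31, 4.45], [0.11, 2.69], [-2.54, 2.54]. Speed limits (rad/s): [2.39, 2.39, 3.01, 3.14, 3.14, 3.14].

INTERFACE

Orientations are given as a rotation vector (axis times angle).
In Python, from workcell import get_obs, cams, ticket, boxes_of, ctrl gives the robot as it stands.
- The arm moves only by the shell command python3 -m creep 'ROWS' [OPENING]. ROWS is JSON, one flat list of numbers, 4 for each row, row after row: the shift along the world's x, y, z in m, then the turn about the world's z in rad. In form: [tx, ty, tz, spin, tx, ty, tz, spin, ...]. A call has 1 to 10 rows; each row is the pose to reach, as a shift and turn from the pose commanded when the call began; what a row does not reach only later rows make up. A row lasts 1/12 s, in which the tool goes at most 41.7 mm and 7.16 degrees, less where a joint would pass 70% of its speed; a pose out of reach is approached as far as the arm can. A call with a gripper value outside its range is refused whole. OPENING is the opening, from 0 (shut) to 1 (fully open), set as the call begins (- or left out, the last holds). The fingers move at their own pace and stop on an object; the grip force is fixed at half the most. Time passes only in rows, so rows that repeat a pose let the fingers close. It gives the time, the measured TCP pose, the force, the opening and the grip force at its end, in the units of the state.
- get_obs(): the state, without advancing time (a new reading comes with each control period).
- cams.get_image(name): name is "scene" or "top" or "wrist"; returns (picture, depth): 480x640x3 uint8, red, green, blue; 480x640 float32, mm along the optical axis (not along the pixel's ray), 0 where there is no reading.
- cams.get_calibration(name): a dict with "mtx" (3x3 intrinsics, pixels), "R" (3x3) and "t" (3): a world point X has camera coordinates R X + t; the wrist camera has in their place "mount" (4x4, takes a point from camera to tool coordinates, whose origin is the TCP and whose axes are the flange's). Camera axes: x right, y down, z forward; pixel columns grow to the right and rows downward; lengths in mm; the calibration is good to about 2 mm. A picture is of the moment at which its call begins: read the wrist's pose just before it. get_calibration takes no time and is no camera call.
- ticket.close_job(): hands the job in; it is judged then, once.
Trained networks look in the newest picture that a camera, given by its name, has taken for a name from the list of things; names that differ only in an ending like _2 or _b are one class to them, and where a whole thing is asked for, a point or a joint stands for the part that bears it (a point fixed in the world has none). Each returns a list of dicts, best first, with "score" (0 to 1); they miss things now and then, are a little off and sometimes report something else, mostly with a low value. They report only what shows in the picture. A call takes as long as a camera call. They do not tell look-alikes from the thing itself.
- boxes_of(camera, target): "centre" ([column, row] in pixels, amid what is visible of it).
The state is a dict: "t": time; "qpos": joint angles; "qvel": joint speeds; "joint_torque": joint torques, N m; "ee_pos": TCP position; "orientation": TCP orientation; "ft_force": force on the tool from outside, world axes, zero at the start; "moment": the same for the moment, N m; "width": finger opening in mm; "grasp_force": force on a finger pad.
Only numpy, scipy, OpenCV 4.12 (cv2) and the standard library are available. Lean on these libraries where they do the work, as an engineer would, in place of code of your own. Each camera call takes 0.05 s, during which the arm holds its last target. There are 200 camera calls.

## Working session

There is one attempt and no reset: what is moved stays moved. The work goes in short steps, Python scripts to look and compute and a shell command to move; the robot and the scene stay as the last step left them, time stands still between calls to the robot, and variables do not carry over. Pictures are saved under pics/ and viewed, at most 10 in all, crops included, and the job is handed in when it is done.

```bash
mkdir -p pics; ls
cat > h.py <<'E'
import numpy as np, cv2
from workcell import get_obs, cams, ticket, boxes_of, ctrl
from scipy.spatial.transform import Rotation as Rn
def cam(name):
    o=get_obs(); im,d=cams.get_image(name); c=cams.get_calibration(name)
    if name=="wrist":
        T=np.eye(4); T[:3,:3]=Rn.from_rotvec(o["orientation"]).as_matrix(); T[:3,3]=o["ee_pos"]
        M=T@np.array(c["mount"])
    else:
        M=np.eye(4); R=np.array(c["R"]); M[:3,:3]=R.T; M[:3,3]=-R.T@np.array(c["t"]).ravel()
    return im,d,np.array(c["mtx"]),M
def cloud(d,K,M):
    v,u=np.mgrid[:480,:640]
    P=np.stack([(u-K[0,2])/K[0,0]*d,(v-K[1,2])/K[1,1]*d,d],-1)
    W=P@M[:3,:3].T+M[:3,3]; W[d<=0]=np.nan
    return W
def save(im,n): cv2.imwrite(f"pics/{n}.png",cv2.cvtColor(im,cv2.COLOR_RGB2BGR))
E
python3 - <<'E'
from h import *
print(get_obs()["t"])
for n in ["scene","top"]:
    im,d,K,M=cam(n); save(im,n); W=cloud(d,K,M); np.savez(f"{n}.npz",im=im,W=W,K=K,M=M)
    for t in ["carton","filter_cell","housing","spigot_tip","flap_left_panel","flap_right_panel","flap_left_edge","flap_right_edge","vial","beaker","grease_pot","tape_roll"]:
        try:
            for b in boxes_of(n,t)[:2]:
                c,r=[int(round(x)) for x in b["centre"]]
                print(n,t,round(b["score"],2),c,r,np.round(W[min(r,479),min(c,639)]))
        except Exception as e: print(n,t,e)
print(get_obs()["t"])
E
```

```text
pics
0.0
scene carton 0.63 189 323 [431. 355. 121.]
scene filter_cell 0.92 195 320 [483. 324.  59.]
scene filter_cell 0.56 246 292 [503. 191.  41.]
scene housing 0.85 417 213 [ 503. -341.    8.]
scene spigot_tip 0.55 420 212 [ 491. -339.   20.]
scene flap_left_panel 0.63 171 315 [486. 369. 102.]
scene flap_left_panel 0.3 416 213 [ 502. -337.   10.]
scene flap_right_panel 0.91 213 295 [488. 274.  98.]
scene flap_left_edge 0.6 173 309 [485. 362. 117.]
scene flap_right_edge 0.85 209 293 [489. 281. 107.]
scene flap_right_edge 0.46 353 267 [411. -38.  55.]
scene beaker 0.85 353 269 [410. -38.  49.]
scene beaker 0.57 211 292 [503. 271.  92.]
scene grease_pot 0.57 391 254 [ 402. -150.   39.]
top filter_cell 0.76 259 238 [508. 184.  36.]
top filter_cell 0.53 200 238 [489. 317.  66.]
top housing 0.87 484 271 [ 479. -353.   37.]
top housing 0.19 353 282 [429. -49.   0.]
top spigot_tip 0.84 490 274 [ 473. -366.   39.]
top flap_left_panel 0.83 176 235 [482. 361. 109.]
top flap_right_panel 0.72 217 238 [487. 272.  94.]
top flap_left_edge 0.89 174 231 [493. 370.  99.]
top flap_right_edge 0.7 215 232 [499. 276. 102.]
top vial 0.25 175 232 [490. 366. 106.]
top beaker 0.78 354 280 [435. -51.  -3.]
top beaker 0.59 274 286 [398. 136.  28.]
top grease_pot 0.81 400 293 [ 408. -158.   43.]
top tape_roll 0.2 175 232 [490. 366. 106.]
1.3
```

View pics/scene.png

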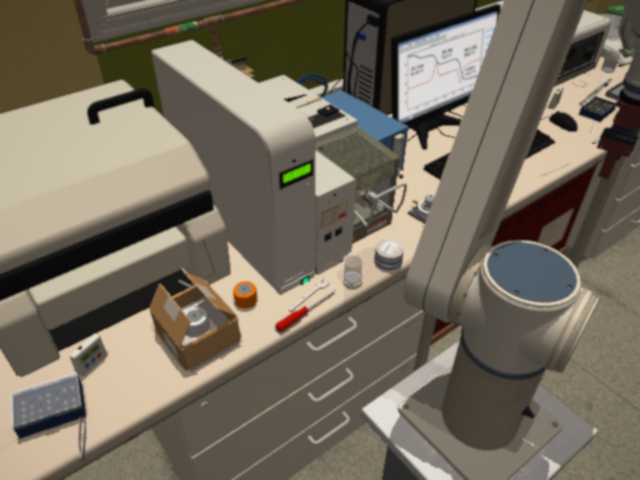

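View pics/top.png

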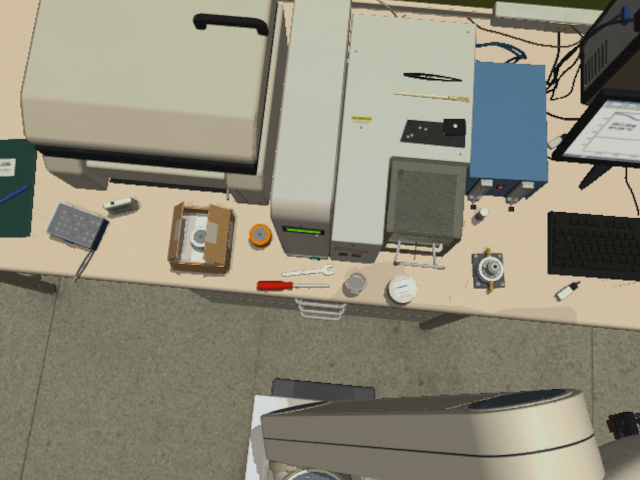

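Run:
```python
from h import *
for n in ["top","scene"]:
    z=np.load(n+".npz"); W=z["W"].reshape(-1,3); im=z["im"].reshape(-1,3)
    def reg(x0,x1,y0,y1,z0,z1):
        m=(W[:,0]>x0)&(W[:,0]<x1)&(W[:,1]>y0)&(W[:,1]<y1)&(W[:,2]>z0)&(W[:,2]<z1); return W[m]
    # height map around carton, coarse
    for nm,(xa,xb,ya,yb,s) in dict(carton=(400,580,220,420,20),housing=(400,540,-430,-270,14)).items():
        print(n,nm)
        for x in range(xb,xa,-s):
            print(x,[int(np.nanmax(p[:,2])) if len(p:=reg(x-s,x,y-s,y,-20,500)) else -1 for y in range(yb,ya,-s)])
    P=reg(300,900,-600,600,150,500)
    if len(P): print("tall",P.min(0),P.max(0))
```

```text
top carton
580 [11, 5, 72, 75, 73, 71, -1, 67, 71, 6]
560 [7, 83, 118, 129, 75, 73, 127, 107, 85, 6]
540 [6, 83, 116, 131, 37, 36, 125, 108, 85, 6]
520 [10, 84, 115, 127, 66, 66, 123, 110, 84, 6]
500 [7, 83, 115, 129, 65, 67, 126, 112, 86, 8]
480 [5, 82, 114, 132, 68, 65, 125, 111, 90, 8]
460 [5, 82, 112, 128, 40, 36, 125, 112, 85, 5]
440 [7, 82, 109, 125, 75, 76, 122, 111, 84, 6]
420 [7, 38, 48, 51, 45, 44, 44, 38, 35, 6]
top housing
540 [5, 7, 8, 4, 6, 4, 27, 13, 13, 10, 7, 5]
526 [6, 6, 12, 8, 17, 12, 32, 32, 15, 12, 6, 7]
512 [8, 6, 7, 5, 14, 33, 57, 62, 33, 13, 5, 4]
498 [6, 7, 4, 6, 30, 49, 69, 68, 33, 30, 4, 6]
484 [11, 9, 5, 4, 32, 41, 68, 67, 39, 31, 5, 6]
470 [6, 8, 7, 6, 13, 35, 41, 38, 38, 18, 4, 5]
456 [8, 6, 5, 7, 11, 15, 23, 31, 12, 15, 6, 6]
442 [6, 7, 3, 6, 7, 6, 8, 30, 4, 5, 5, 5]
428 [8, 6, 7, 5, 4, 6, 7, 6, 5, 5, 7, 8]
414 [8, 6, 5, 7, 3, 3, 10, 6, 10, 7, 6, 7]
tall [ 447.05666062 -599.97980085  150.00068284] [899.99954471 599.98019826 426.19167359]
scene carton
580 [1, 78, -1, -1, 67, 68, 70, 84, 71, 0]
560 [2, 89, 119, 126, 71, 71, 123, 101, 76, 1]
540 [3, 87, 1
[... 210 characters left out ...]
105, 79, 3]
440 [3, 84, 116, 125, 70, 71, 122, 104, 81, 2]
420 [4, 54, 62, 53, 56, 46, 50, 41, 48, 2]
scene housing
540 [1, 2, 2, 3, 3, 2, 26, 0, 6, -1, -1, -1]
526 [3, 5, 1, 6, 15, 11, 32, 29, -1, -1, -1, -1]
512 [1, 3, 0, 4, 11, 36, 40, 55, -1, -1, -1, -1]
498 [2, 1, 3, 2, 32, 56, 64, 64, -1, -1, -1, -1]
484 [2, 1, 2, 3, 33, 58, 64, 63, -1, -1, -1, -1]
470 [3, 2, 5, 4, 11, 25, -1, -1, -1, -1, -1, -1]
456 [1, 3, 3, 3, -1, -1, -1, -1, -1, -1, -1, -1]
442 [3, 2, -1, -1, -1, -1, -1, -1, -1, -1, -1, -1]
428 [0, -1, -1, -1, -1, -1, -1, -1, -1, -1, -1, -1]
414 [-1, -1, -1, -1, -1, -1, -1, -1, -1, -1, -1, -1]
tall [ 445.7097035  -599.93808244  150.00439359] [899.99625987 599.9869686  422.63852677]
```

The scene view shows the carton at about (195,320) with both flaps ajar and the grey cell inside, with an orange decoy beside it at (246,292). In the top view the housing is at (488,270), and the tall instrument stands between it and the carton.

Run:
```python
from h import *
o=get_obs(); print(np.round(Rn.from_rotvec(o["orientation"]).as_matrix(),2).tolist(), o["width"])
print(np.round(cams.get_calibration("wrist")["mount"],2).tolist())
for n in ["top","scene"]:
    z=np.load(n+".npz"); W=z["W"]; im=z["im"].astype(int)
    def reg(x0,x1,y0,y1,z0,z1):
        w=W.reshape(-1,3); m=(w[:,0]>x0)&(w[:,0]<x1)&(w[:,1]>y0)&(w[:,1]<y1)&(w[:,2]>z0)&(w[:,2]<z1); return w[m]
    P=reg(460,530,280,360,52,72); print(n,"celltop",len(P),np.median(P,0),(P.min(0)+P.max(0))/2,np.ptp(P,axis=0))
    P=reg(460,520,-380,-325,58,75); print(n,"tip",len(P),np.median(P,0),P.min(0),P.max(0))
    P=reg(440,540,-400,-300,24,42); print(n,"body",len(P),np.median(P,0),P.min(0),P.max(0))
    for nm,ya,yb in (("L",335,400),("R",230,300)):
        P=reg(400,600,ya,yb,95,140); r=cv2.minAreaRect(P[:,:2].astype(np.float32)); print(nm,r, "zmax",np.percentile(P[:,2],98))
        m=np.median(P,0);  print(np.polyfit(P[:,0],P[:,1]-(P[:,2]-m[2])*0,1))
    for x in range(700,380,-20):
        print(x,[int(np.nanmax(p[:,2])) if len(p:=reg(x-20,x,y-40,y,60,500)) else 0 for y in range(480,-520,-40)])
```

```text
[[0.96, 0.29, -0.0], [0.29, -0.96, 0.0], [0.0, -0.0, -1.0]] 87.7339469104928
[[-0.0, -0.96, -0.3, 80.79], [1.0, 0.0, -0.0, -0.26], [0.0, -0.3, 0.96, -199.52], [0.0, 0.0, 0.0, 1.0]]
top celltop 285 [492.84018529 322.68783632  61.65144925] [493.21624154 325.23984916  60.0840725 ] [51.47477443 36.09823105 15.8963347 ]
top tip 97 [ 486.17440624 -368.15974443   62.08790367] [ 472.5143019  -378.73134099   58.07392418] [ 498.85374813 -354.42456766   69.15198527]
top body 358 [ 479.85626518 -363.28551881   30.95532853] [ 442.0795517  -398.44293211   24.00914718] [ 534.77981616 -339.3669556    41.86723586]
L ((493.4644775390625, 361.3000183105469), (127.6657485961914, 24.457073211669922), 1.5096266269683838) zmax 128.30416097644726
[2.22639361e-02 3.49141138e+02]
R ((513.2257690429688, 275.4228515625), (56.26176452636719, 167.04054260253906), 77.66816711425781) zmax 127.23907107564439
[-1.02325523e-01  3.30809280e+02]
700 [341, 339, 340, 339, 340, 339, 339, 339, 421, 424, 424, 423, 248, 249, 251, 251, 248, 253, 248, 160, 160, 160, 160, 160, 0]
680 [335, 334, 334, 335, 338, 335, 334, 334, 421,
[... 3288 characters left out ...]
21, 219, 0, 0, 0, 0, 0, 0]
520 [0, 0, 117, 127, 122, 103, 0, 0, 419, 421, 421, 419, 244, 245, 243, 217, 219, 218, 218, 0, 0, 0, 0, 0, 0]
500 [0, 0, 116, 126, 122, 103, 0, 0, 414, 416, 416, 415, 243, 245, 244, 195, 112, 199, 0, 0, 63, 64, 0, 0, 0]
480 [0, 0, 117, 126, 122, 105, 0, 0, 398, 402, 398, 396, 243, 244, 244, 148, 0, 143, 0, 0, 62, 64, 0, 0, 0]
460 [0, 0, 116, 127, 122, 105, 0, 0, 0, 0, 0, 0, 0, 0, 0, 193, 191, 191, 0, 0, 0, 0, 0, 0, 0]
440 [0, 0, 116, 125, 122, 104, 0, 0, 0, 0, 0, 0, 61, 60, 0, 0, 0, 0, 0, 0, 0, 0, 0, 0, 0]
420 [0, 0, 62, 0, 0, 0, 0, 0, 0, 0, 0, 0, 60, 0, 0, 0, 0, 0, 0, 0, 0, 0, 0, 0, 0]
400 [0, 0, 0, 0, 0, 0, 0, 0, 0, 0, 0, 0, 0, 0, 0, 0, 0, 0, 0, 0, 0, 0, 0, 0, 0]
```

```bash
python3 - <<'E'
from h import *
for n in ["top","scene"]:
    W=np.load(n+".npz")["W"].reshape(-1,3)
    for x in range(420,600,15):
        m=(W[:,0]>x)&(W[:,0]<x+15)&(W[:,1]<-100)&(W[:,2]>90)&(W[:,2]<420)&(W[:,1]>-330)
        print(n,x,W[m][:,1].min().round() if m.any() else None,end="; ")
    print()
E
python3 -m creep '[0.28,0.235,0.03,0, 0.28,0.235,0.03,0, 0.28,0.235,0.03,0, 0.28,0.235,0.03,0, 0.28,0.235,0.03,0, 0.28,0.235,0.03,0, 0.28,0.235,0.03,0, 0.28,0.235,0.03,0, 0.28,0.235,0.03,0, 0.28,0.235,0.03,0]'
python3 -m creep '[0,0,0,0, 0,0,0,0]'
python3 - <<'E'
from h import *
im,d,K,M=cam("wrist"); W=cloud(d,K,M); save(im,"w1"); np.savez("w1.npz",im=im,W=W,K=K,M=M)
for t in ["housing","spigot_tip","pins"]:
    try:
        for b in boxes_of("wrist",t)[:2]:
            c,r=[int(round(x)) for x in b["centre"]]; print(t,round(b["score"],2),c,r,np.round(W[r,c]))
    except Exception as e: print(t,e)
o=get_obs(); print(o["t"],o["ee_pos"],o["qpos"])
E
```

```text
top 420 None; top 435 -228.0; top 450 -232.0; top 465 -227.0; top 480 -226.0; top 495 -256.0; top 510 -256.0; top 525 -256.0; top 540 -256.0; top 555 -255.0; top 570 -257.0; top 585 -255.0; 
scene 420 None; scene 435 -222.0; scene 450 -233.0; scene 465 -230.0; scene 480 -222.0; scene 495 -255.0; scene 510 -257.0; scene 525 -257.0; scene 540 -258.0; scene 555 -255.0; scene 570 -254.0; scene 585 -255.0; 
t: 2.13
ee_pos: [467.1, -359.3, 215.6]
orientation: [3.106, 0.472, 0.004]
ft_force: [-0.2, -0.2, -0.6]
width: 87.4
grasp_force: 0.0
t: 2.3
ee_pos: [462.4, -362.7, 214.6]
orientation: [-3.107, -0.466, 0.001]
ft_force: [0.8, 0.4, 0.7]
width: 87.8
grasp_force: 0.0
housing 0.67 324 177 [ 501. -357.   34.]
housing 0.31 140 188 [ 430. -165.   42.]
spigot_tip 0.82 324 178 [ 499. -358.   24.]
pins 0.56 330 175 [ 505. -362.   36.]
2.5 [ 461.75583891 -363.57452288  214.62538837] [-6.87155674e-01  3.35919584e-01  1.68775412e+00 -1.66026498e-04
  1.11830558e+00  5.88774295e-01]
```

View pics/w1.png

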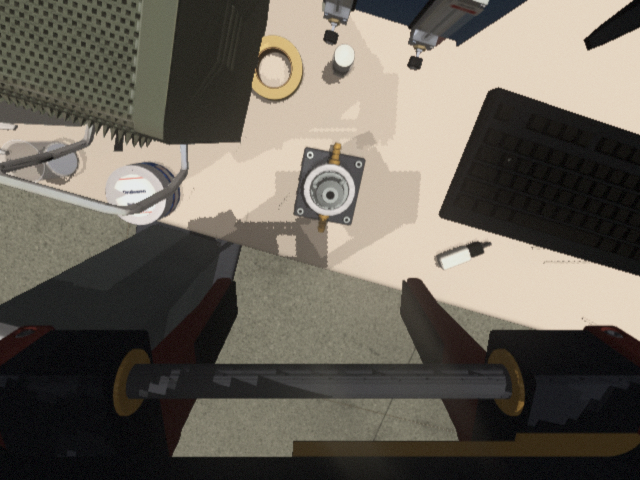

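Run:
```python
from h import *
z=np.load("w1.npz");W=z["W"].reshape(-1,3)
def reg(x0,x1,y0,y1,z0,z1):
    return W[(W[:,0]>x0)&(W[:,0]<x1)&(W[:,1]>y0)&(W[:,1]<y1)&(W[:,2]>z0)&(W[:,2]<z1)]
for a,b in ((60,66),(50,58),(28,33),(33,38),(42,48)):
    P=reg(430,550,-420,-300,a,b); print(a,b,len(P),np.median(P,0).round(1),P.min(0).round(1),P.max(0).round(1), cv2.minEnclosingCircle(P[:,:2].astype(np.float32)) if len(P) else 0)
```

```text
60 66 335 [ 488.2 -366.6   62.4] [ 476.4 -378.    60. ] [ 499.3 -355.2   64.9] ((488.067138671875, -366.8547668457031), 11.856422424316406)
50 58 159 [ 491.6 -363.9   56.7] [ 473.2 -381.7   50. ] [ 502.3 -352.    58. ] ((487.5351257324219, -366.8514404296875), 14.895313262939453)
28 33 903 [ 489.8 -365.9   29.7] [ 458.2 -396.4   28. ] [ 516.9 -337.5   33. ] ((487.5460510253906, -366.7861633300781), 29.714876174926758)
33 38 355 [ 493.5 -362.8   34.7] [ 466.2 -387.8   33. ] [ 508.9 -345.7   37.5] ((487.5345764160156, -366.6814880371094), 21.46047592163086)
42 48 68 [ 492.3 -370.8   44.7] [ 468.7 -379.1   42.2] [ 504.4 -346.9   47. ] ((487.3187255859375, -366.7951354980469), 19.8460636138916)
```

Looking down from the wrist camera, the housing is at pixel (328,188) with its spigot, pins and ring visible. It fits to (487.6, -366.8). Next I go to the carton, passing in front of the instrument with the camera turned inward.

```bash
python3 -m creep '[-0.107,0.05,0.03,2.85, -0.107,0.05,0.03,2.85, -0.107,0.05,0.03,2.85, -0.107,0.1,0.03,2.85, -0.107,0.1,0.03,2.85, -0.107,0.15,0.03,2.85, -0.107,0.213,0.03,2.85, -0.107,0.213,0.03,2.85, -0.107,0.213,0.03,2.85, -0.107,0.213,0.03,2.85]' 0
python3 -m creep '[0,0,0,1.6, 0,0,0,1.6, 0,0,0,1.6, 0,0,0,1.6, 0,0,0,1.6, 0,0,0,1.6, 0,0,0,1.6, 0,0,0,1.6, 0,0,0,1.6, 0,0,0,1.6]'
```

```text
t: 3.33
ee_pos: [355.3, -148.8, 245.0]
orientation: [2.239, 2.203, 0.0]
ft_force: [0.3, 0.0, -0.1]
width: 24.3
grasp_force: 0.0
t: 4.17
ee_pos: [355.4, -150.3, 244.8]
orientation: [0.532, 3.096, -0.0]
ft_force: [-0.0, -0.8, 0.1]
width: 0.4
grasp_force: 0.0
```

```bash
python3 -m creep '[0,0.3,0,0.36, 0,0.3,0,0.36, 0,0.3,0,0.36, 0,0.3,0,0.36, 0,0.3,0,0.36, 0,0.3,0,0.36, 0,0.3,0,0.36, 0,0.3,0,0.36, 0.02,0.34,0,0.36, 0.04,0.375,0,0.36]' 0
python3 -m creep '[0.098,0.095,-0.02,0, 0.098,0.095,-0.02,0, 0.098,0.095,-0.02,0, 0.098,0.095,-0.02,0, 0.098,0.095,-0.02,0, 0.098,0.095,-0.02,0]'
python3 - <<'E'
from h import *
im,d,K,M=cam("wrist"); W=cloud(d,K,M); save(im,"w2"); np.savez("w2.npz",im=im,W=W,K=K,M=M)
for t in ["carton","filter_cell","flap_left_edge","flap_right_edge"]:
    for b in boxes_of("wrist",t)[:2]:
        c,r=[int(round(x)) for x in b["centre"]]; print(t,round(b["score"],2),c,r,np.round(W[r,c]))
W=W.reshape(-1,3)
P=W[(abs(W[:,0]-493)<60)&(abs(W[:,1]-320)<45)&(W[:,2]>57)&(W[:,2]<66)]; print(len(P),cv2.minEnclosingCircle(P[:,:2].astype(np.float32)),np.median(P,0))
for s in (1,-1):
    P=W[(abs(W[:,0]-493)<60)&((W[:,1]-320)*s>15)&((W[:,1]-320)*s<90)&(W[:,2]>75)&(W[:,2]<140)]; print(s,len(P),np.polyfit(P[:,2],P[:,1],1),P[P[:,2].argmax()],P.min(0),P.max(0))
o=get_obs(); print(o["t"],o["ee_pos"],o["qpos"])
E
```

```text
t: 5.0
ee_pos: [394.7, 224.1, 244.9]
orientation: [-0.022, 3.141, -0.001]
ft_force: [1.0, -1.0, 0.6]
width: 0.1
grasp_force: 0.0
t: 5.5
ee_pos: [493.0, 317.5, 223.9]
orientation: [0.022, -3.14, 0.002]
ft_force: [-0.3, 0.2, -0.9]
width: 0.6
grasp_force: 0.0
carton 0.93 340 200 [481. 343.  23.]
filter_cell 0.77 318 216 [493. 317.  61.]
filter_cell 0.63 217 227 [513. 197.  39.]
flap_left_edge 0.46 339 195 [475. 342.  22.]
flap_right_edge 0.59 280 221 [489. 280. 104.]
1631 ((494.0968322753906, 320.6536560058594), 26.078536987304688) [493.67330894 320.56050821  61.29472155]
1 3211 [ -0.65166613 436.35661541] [495.42531839 354.87688012 127.64412313] [433.02667784 351.31218435  75.00005133] [552.9992871  388.73157567 127.64412313]
-1 3992 [  0.80839127 196.50616092] [499.3448561  295.81696381 123.63837839] [433.01812804 255.40709859  75.01462417] [552.9137323  297.41115557 123.63837839]
5.75 [492.56673986 317.83449581 225.45585994] [ 5.52782676e-01  3.21834969e-01  1.68141957e+00 -8.71377955e-05
  1.13777153e+00 -1.03230799e+00]
```

View pics/w2.png

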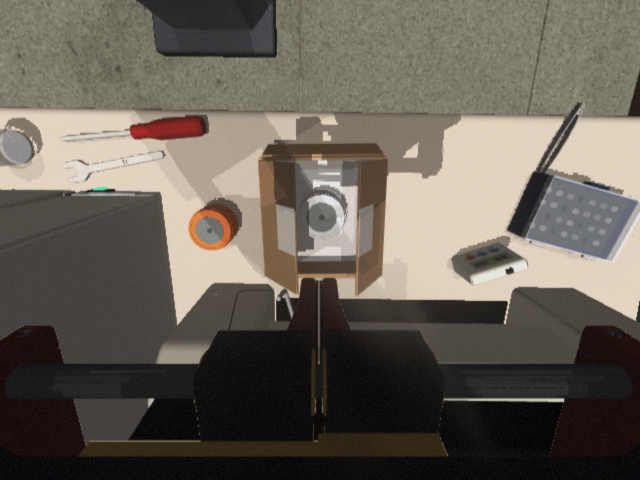

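The picture shows the carton at (322,215), with flap edges at about (296,225) and (362,225) and the cell at (323,215). The tall instrument is close on the -y side, so I turn the gripper a quarter turn for the flap sweeps.

```bash
python3 -m creep '[-0.017,0.007,-0.05,-1.57, -0.017,0.007,-0.05,-1.57, -0.017,0.007,-0.05,-1.57, -0.017,0.007,-0.05,-1.57, -0.017,0.007,-0.05,-1.57, -0.017,0.007,-0.05,-1.57, -0.017,0.007,-0.05,-1.57, -0.017,0.007,-0.05,-1.57, -0.017,0.007,-0.05,-1.57, -0.017,0.007,-0.05,-1.57]' 0
python3 -m creep '[0,0,0,-0.12, 0,0,0,-0.24, 0,0,0,-0.32, 0,0,-0.03,-0.32, 0,0,-0.06,-0.32, 0,0,-0.08,-0.32, 0,0,-0.093,-0.32, 0,0,-0.093,-0.32, 0,0,-0.093,-0.32]'
```

```text
t: 6.58
ee_pos: [475.7, 325.4, 175.5]
orientation: [1.827, 2.556, 0.001]
ft_force: [0.0, 0.2, -0.1]
width: 0.3
grasp_force: 0.0
t: 7.33
ee_pos: [475.6, 325.4, 82.0]
orientation: [-2.204, -2.239, 0.001]
ft_force: [1.3, -0.1, -0.0]
width: 0.2
grasp_force: 0.0
```

```bash
python3 -m creep '[0,0.01,0,0, 0,0.02,0,0, 0,0.03,0,0, 0,0.04,0,0, 0,0.05,0,0, 0,0.06,0,0, 0,0.068,0,0, 0,0.075,0,0, 0,0.08,0,0, 0,0.08,0,0]'
python3 -m creep '[0,-0.03,0,0, 0,-0.06,0,0, 0,-0.08,0,0, 0,-0.09,0,0, 0,-0.10,0,0, 0,-0.11,0,0, 0,-0.12,0,0, 0,-0.13,0,0, 0,-0.14,0,0, 0,-0.15,0,0]'
python3 -m creep '[0,-0.008,0,0, 0,-0.014,0,0, 0,-0.019,0,0, 0,-0.019,0,0]'
```

```text
t: 8.17
ee_pos: [476.0, 407.0, 81.7]
orientation: [-2.203, -2.24, -0.001]
ft_force: [0.5, -0.1, 0.3]
width: 0.3
grasp_force: 0.0
t: 9.0
ee_pos: [475.9, 255.2, 81.7]
orientation: [-2.203, -2.24, -0.0]
ft_force: [0.0, 0.9, -0.6]
width: 0.6
grasp_force: 0.2
t: 9.33
ee_pos: [475.9, 236.0, 81.7]
orientation: [-2.204, -2.238, 0.001]
ft_force: [-0.4, 0.9, 0.3]
width: 0.7
grasp_force: 0.0
```

```bash
python3 -m creep '[0,0.03,0,0, 0,0.06,0.02,0, 0,0.085,0.06,0.1, 0.018,0.085,0.09,1.57, 0.018,0.085,0.1,1.57, 0.018,0.085,0.1,1.57, 0.018,0.085,0.1,1.57, 0.018,0.085,0.1,1.57, 0.018,0.085,0.1,1.57, 0.018,0.085,0.1,1.57]' 0.82
python3 -m creep '[0,0,0,0.57, 0,0,0,0.57, 0,0,0,0.57, 0,0,0,0.57, 0,0,0,0.57, 0,0,0,0.57, 0,0,0,0.57]'
python3 - <<'E'
from h import *
for n in ("wrist","top"):
    im,d,K,M=cam(n); W=cloud(d,K,M).reshape(-1,3)
    P=W[(abs(W[:,0]-493)<50)&(abs(W[:,1]-320)<35)&(W[:,2]>57)&(W[:,2]<66)]; print(len(P),cv2.minEnclosingCircle(P[:,:2].astype(np.float32)),np.median(P,0))
    for s in (1,-1):
        for a in range(20,140,8):
            P=W[(abs(W[:,0]-493)<50)&((W[:,1]-320)*s>a)&((W[:,1]-320)*s<a+8)]; print(a,np.percentile(P[:,2],90).round() if len(P) else None,end=" ")
        print()
o=get_obs(); print(o["t"],o["ee_pos"],o["qpos"],o["orientation"])
E
```

```text
t: 10.17
ee_pos: [493.9, 322.2, 181.8]
orientation: [-0.888, -3.013, -0.0]
ft_force: [0.1, 0.4, -0.5]
width: 63.6
grasp_force: 0.0
t: 10.75
ee_pos: [493.9, 322.1, 181.7]
orientation: [-0.019, -3.141, -0.0]
ft_force: [0.3, 0.3, -0.4]
width: 71.8
grasp_force: 0.0
2049 ((494.1973571777344, 320.72149658203125), 26.108715057373047) [493.56084242 320.82103054  61.29176353]
20 335.0 28 335.0 36 328.0 44 333.0 52 334.0 60 327.0 68 319.0 76 313.0 84 107.0 92 119.0 100 124.0 108 None 116 None 124 None 132 None 
20 336.0 28 331.0 36 333.0 44 334.0 52 332.0 60 315.0 68 318.0 76 103.0 84 113.0 92 124.0 100 124.0 108 None 116 None 124 None 132 38.0 
98 ((492.7314758300781, 307.04180908203125), 22.60376739501953) [488.75587832 302.32135652  61.07631897]
20 589.0 28 591.0 36 588.0 44 582.0 52 574.0 60 567.0 68 346.0 76 None 84 None 92 None 100 None 108 None 116 None 124 None 132 None 
20 571.0 28 572.0 36 577.0 44 586.0 52 597.0 60 604.0 68 611.0 76 619.0 84 621.0 92 614.0 100 127.0 108 39.0 116 40.0 124 39.0 132 40.0 
10.85 [493.93863801 321.99676967 181.75447277] [ 5.57511677e-01  3.75084070e-01  1.71273350e+00  2.29524542e-05
  1.05377878e+00 -1.00149670e+00] [-1.85340949e-02 -3.14152420e+00 -2.33983234e-05]
```

Run:
```python
from h import *
im,d,K,M=cam("wrist"); a=im
im,d2,K2,M2=cam("scene"); b=cv2.resize(im[240:400,100:313],(640,480),interpolation=cv2.INTER_CUBIC)
save(np.hstack([cv2.resize(a,(400,300)),cv2.resize(b,(400,300))]),"w3")
W=cloud(d,K,M).reshape(-1,3)
for s in (1,-1):
    P=W[(abs(W[:,0]-493)<60)&((W[:,1]-320)*s>72)&((W[:,1]-320)*s<140)&(W[:,2]>72)&(W[:,2]<140)]; p=np.polyfit((P[:,1]-320.7)*s-66,P[:,2]-70,1); print(s,len(P),p,np.pi-np.arctan(p[0]))
```

```text
1 6963 [1.40503926 2.54718493] 2.1893474101389847
-1 6237 [1.42989866 5.72374197] 2.181086090525205
```

View pics/w3.png

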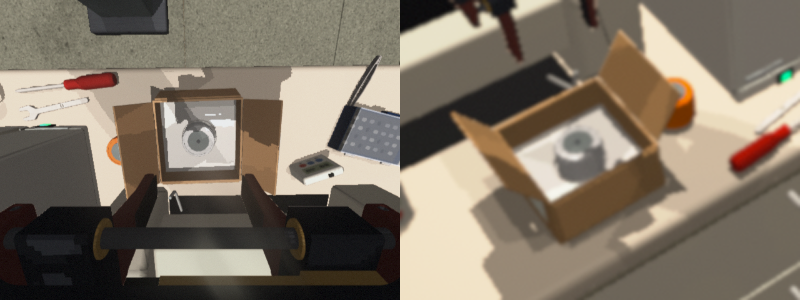

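The wrist view (left half) shows both flaps outside the rim, at about (135,150) and (262,150). They measure only 2.18 rad, so I push them further with the open fingers.

```bash
python3 -m creep '[0,0,-0.04,0, 0,0,-0.08,0, 0,0,-0.1,0, 0,0.01,-0.102,0, 0,0.025,-0.102,0, 0,0.035,-0.102,0, 0,0.043,-0.102,0, 0,0.05,-0.102,0, 0,0.05,-0.102,0]'
python3 - <<'E'
from h import *
im,d,K,M=cam("wrist"); W=cloud(d,K,M).reshape(-1,3); print(get_obs()["ft_force"])
for s in (1,-1):
    P=W[(abs(W[:,0]-493)<60)&((W[:,1]-320)*s>72)&((W[:,1]-320)*s<140)&(W[:,2]>72)&(W[:,2]<140)]; p=np.polyfit((P[:,1]-320.7)*s-66,P[:,2]-70,1); print(s,len(P),p,np.pi-np.arctan(p[0]))
E
```

```text
t: 11.7
ee_pos: [494.8, 374.3, 81.3]
orientation: [0.013, 3.139, 0.003]
ft_force: [-0.0, 0.0, 0.7]
width: 72.0
grasp_force: 0.0
[-0.14679242 -0.45076714  0.01919004]
1 12027 [1.51324145 1.65696407] 2.1547494084867846
-1 15747 [1.42698621 5.42420049] 2.1820439928755007
```

Run:
```python
from h import *
im,d,K,M=cam("wrist"); a=im; W=cloud(d,K,M)
W=W.reshape(-1,3)
for y in range(375,450,6):
    P=W[(abs(W[:,0]-450)<15)&(W[:,1]>y)&(W[:,1]<y+6)]; print(y,len(P),np.percentile(P[:,2],[10,50,90]).round() if len(P) else 0)
im,d2,K2,M2=cam("scene"); b=cv2.resize(im[240:400,100:313],(640,480),interpolation=cv2.INTER_CUBIC)
save(np.hstack([cv2.resize(a,(400,300)),cv2.resize(b,(400,300))]),"w4")
```

```text
375 341 [29. 30. 31.]
381 522 [29. 64. 70.]
387 559 [74. 78. 82.]
393 610 [83. 87. 90.]
399 714 [92. 95. 99.]
405 1312 [101. 107. 218.]
411 2947 [111. 212. 222.]
417 2719 [119. 210. 222.]
423 1900 [204. 217. 222.]
429 1760 [206. 217. 222.]
435 221 [ -1. 213. 222.]
441 811 [201. 209. 215.]
447 739 [201. 207. 212.]
```

View pics/w4.png

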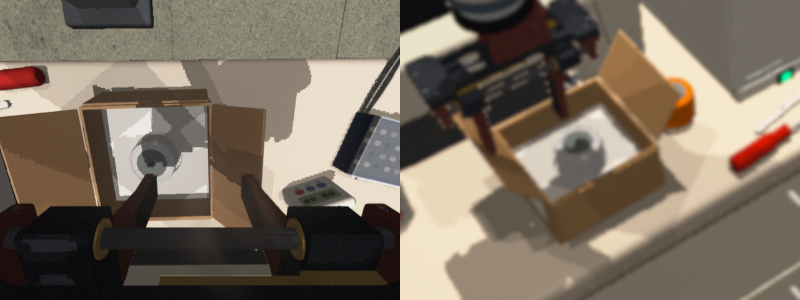

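Run:
```python
from h import *
im,d,K,M=cam("wrist"); W=cloud(d,K,M); print(K.round(1).tolist())
for v in range(265,340,8):
    print(v,[(u,*W[v,u].round().astype(int)) for u in (236,244,252,384,392,400,408) if np.isfinite(W[v,u,0])])
print(d[280:300,240:256:4])
o=get_obs();print(o["ee_pos"])
```

```text
[[334.8, 0.0, 318.5], [0.0, 334.8, 241.2], [0.0, 0.0, 1.0]]
265 [(236, np.int64(495), np.int64(315), np.int64(64)), (244, np.int64(496), np.int64(321), np.int64(63)), (252, np.int64(496), np.int64(326), np.int64(62)), (384, np.int64(481), np.int64(409), np.int64(105)), (392, np.int64(478), np.int64(412), np.int64(110)), (400, np.int64(478), np.int64(416), np.int64(112)), (408, np.int64(475), np.int64(419), np.int64(118))]
273 [(236, np.int64(502), np.int64(314), np.int64(62)), (244, np.int64(502), np.int64(320), np.int64(61)), (252, np.int64(502), np.int64(326), np.int64(62)), (384, np.int64(485), np.int64(409), np.int64(105)), (392, np.int64(483), np.int64(413), np.int64(109)), (400, np.int64(482), np.int64(416), np.int64(114)), (408, np.int64(480), np.int64(419), np.int64(117))]
281 [(236, np.int64(482), np.int64(330), np.int64(122)), (244, np.int64(482), np.int64(334), np.int64(123)), (252, np.int64(509), np.int64(325), np.int64(61)), (384, np.int64(490), np.int64(409), np.int64(105)), (392, np.int64(482), np.int64(410), np.int64(122)), (400, np.int64(483), np.int64(414), np.int64
[... 2837 characters left out ...]
98 237.25287]
 [167.15263 167.98631 171.96155 238.7147 ]
 [166.22049 169.04385 171.33437 239.27829]
 [164.82195 168.70494 169.69289 240.0753 ]
 [163.17369 166.89996 171.87102 238.27095]
 [161.63533 165.31636 170.5701  238.46751]
 [160.98743 165.17688 171.42897 240.12225]
 [158.921   163.47705 172.2496  239.70047]
 [160.60533 162.0416  170.89142 239.04454]
 [160.40793 161.9389  170.79207 239.46414]
 [160.24911 160.69328 171.25322 240.07518]
 [158.2947  163.49037 171.46356 276.06946]
 [158.943   162.60541 170.66537 276.18585]
 [156.82188 161.36208 171.43805 275.4643 ]
 [156.09882 160.97746 170.51758 275.37616]
 [155.42085 160.97911 170.40155 276.47076]]
[493.94351109 371.68003985  80.1490539 ]
```

Run:
```python
from h import *
print(ctrl.tcp_to_grasp)
z=np.load("w2.npz"); W=z["W"]; M=z["M"]
for v in range(270,330,6): print(v,[tuple(W[v,u].round().astype(int)) for u in (300,310,318,326,336)])
z=np.load("w1.npz"); W=z["W"]
for v in range(276,320,6): print(v,[tuple(W[v,u].round().astype(int)) for u in (405,412,420,225,232)])
```

```text
18.700000000000003
270 [(np.int64(559), np.int64(297), np.int64(58)), (np.int64(559), np.int64(309), np.int64(58)), (np.int64(558), np.int64(318), np.int64(58)), (np.int64(558), np.int64(327), np.int64(59)), (np.int64(558), np.int64(339), np.int64(57))]
276 [(np.int64(560), np.int64(298), np.int64(72)), (np.int64(561), np.int64(309), np.int64(70)), (np.int64(561), np.int64(318), np.int64(70)), (np.int64(561), np.int64(327), np.int64(69)), (np.int64(561), np.int64(338), np.int64(70))]
282 [(np.int64(600), np.int64(294), np.int64(-1)), (np.int64(481), np.int64(313), np.int64(268)), (np.int64(483), np.int64(317), np.int64(263)), (np.int64(481), np.int64(321), np.int64(267)), (np.int64(481), np.int64(327), np.int64(267))]
288 [(np.int64(482), np.int64(309), np.int64(273)), (np.int64(481), np.int64(314), np.int64(274)), (np.int64(483), np.int64(317), np.int64(271)), (np.int64(481), np.int64(321), np.int64(274)), (np.int64(482), np.int64(326), np.int64(273))]
294 [(np.int64(481), np.int64(309), np.int64(281)), (np.int64(481), np.int64(314), np.int64(281)), (np.int64(483), np.int64(317), np
[... 2564 characters left out ...]
), np.int64(262)), (np.int64(480), np.int64(-403), np.int64(273)), (np.int64(485), np.int64(-403), np.int64(281)), (np.int64(455), np.int64(-319), np.int64(273)), (np.int64(448), np.int64(-321), np.int64(261))]
312 [(np.int64(471), np.int64(-406), np.int64(262)), (np.int64(478), np.int64(-403), np.int64(274)), (np.int64(484), np.int64(-402), np.int64(285)), (np.int64(452), np.int64(-320), np.int64(275)), (np.int64(446), np.int64(-321), np.int64(263))]
318 [(np.int64(469), np.int64(-406), np.int64(263)), (np.int64(475), np.int64(-404), np.int64(275)), (np.int64(481), np.int64(-403), np.int64(285)), (np.int64(450), np.int64(-321), np.int64(276)), (np.int64(443), np.int64(-322), np.int64(263))]
```

The depth readings show that the fingertips end about 37 mm behind the reported TCP. The flap angle left by the first sweep agrees with this, so tip z ≈ TCP z + 37. I lower the hand by that much to finish folding.

```bash
python3 -m creep '[0,0,-0.006,0, 0,0,-0.012,0, 0,0,-0.018,0, 0,0,-0.024,0, 0,0,-0.03,0, 0,0,-0.03,0]'
python3 -m creep '[0,-0.03,0,0, 0,-0.05,0,0, 0,-0.06,0,0, 0,-0.067,0,0, 0,-0.074,0,0, 0,-0.081,0,0, 0,-0.088,0,0, 0,-0.095,0,0, 0,-0.102,0,0, 0,-0.102,0,0]'
python3 -m creep '[0,0.03,0.01,0, 0,0.051,0.04,0, 0,0.051,0.08,0, 0,0.051,0.1,0, 0,0.051,0.1,0]'
python3 - <<'E'
from h import *
im,d,K,M=cam("wrist"); W=cloud(d,K,M).reshape(-1,3); o=get_obs(); print(o["t"],o["ee_pos"])
for s in (1,-1):
    for a in range(60,140,8):
        P=W[(abs(W[:,0]-460)<25)&((W[:,1]-320.7)*s>a)&((W[:,1]-320.7)*s<a+8)&(W[:,2]<140)]; print(a,np.median(P[:,2]).round() if len(P) else None,end=" ")
    P=W[(abs(W[:,0]-480)<40)&((W[:,1]-320.7)*s>72)&((W[:,1]-320.7)*s<125)&(W[:,2]>72)&(W[:,2]<140)]; p=np.polyfit((P[:,1]-320.7)*s-66,P[:,2]-70,1); print(s,len(P),p,np.pi-np.arctan(p[0]))
P=W[(abs(W[:,0]-493)<45)&(abs(W[:,1]-320)<45)&(W[:,2]>57)&(W[:,2]<66)]; print(len(P),cv2.minEnclosingCircle(P[:,:2].astype(np.float32)),np.median(P,0))
E
```

```text
t: 12.4
ee_pos: [493.1, 371.1, 48.0]
orientation: [-0.016, -3.139, 0.002]
ft_force: [0.2, -0.6, -0.1]
width: 71.8
grasp_force: 0.0
t: 13.23
ee_pos: [493.7, 268.7, 49.7]
orientation: [-0.016, -3.141, 0.001]
ft_force: [0.0, -0.6, -0.2]
width: 72.0
grasp_force: 0.0
t: 13.65
ee_pos: [496.8, 323.3, 154.8]
orientation: [0.014, 3.134, 0.007]
ft_force: [0.6, -0.5, 0.4]
width: 71.8
grasp_force: 0.0
13.7 [495.42760462 322.161784   152.26232595]
60 54.0 68 75.0 76 79.0 84 83.0 92 87.0 100 90.0 108 94.0 116 98.0 124 99.0 132 None 1 7092 [0.47095302 2.26085896] 2.701451461418966
60 60.0 68 76.0 76 80.0 84 83.0 92 87.0 100 91.0 108 95.0 116 98.0 124 -1.0 132 -1.0 -1 6949 [0.47604736 3.24289888] 2.697290108866659
2420 ((494.0796813964844, 320.9700622558594), 26.088298797607422) [493.26674609 320.75618537  61.2776226 ]
```

```bash
python3 -m creep '[0,-0.001,-0.04,0, 0,-0.001,-0.08,0, 0,-0.001,-0.11,0, 0,-0.001,-0.125,0, 0,-0.001,-0.135,0, 0,-0.001,-0.142,0, 0,-0.001,-0.146,0, 0,-0.001,-0.146,0, 0,-0.001,-0.146,0]'
```

```text
t: 14.45
ee_pos: [494.5, 320.2, 4.4]
orientation: [0.015, 3.141, 0.001]
ft_force: [-0.4, -1.0, 0.5]
width: 72.1
grasp_force: 0.0
```

```bash
python3 -m creep '[0,0,0,0, 0,0,0,0, 0,0,0,0, 0,0,0,0, 0,0,0,0, 0,0,0,0, 0,0,0,0, 0,0,0,0]' 0
python3 -m creep '[0,0,0.005,0, 0,0,0.015,0, 0,0,0.03,0, 0,0,0.05,0, 0,0,0.08,0, 0,0,0.12,0, 0,0,0.15,0, 0,0,0.15,0, 0,0,0.15,0, 0,0,0.15,0]'
python3 - <<'E'
from h import *
im,d,K,M=cam("wrist"); save(im,"w5"); W=cloud(d,K,M); o=get_obs(); print(o["t"],o["ee_pos"],o["width"],o["ft_force"])
np.savez("w5.npz",im=im,W=W); e=o["ee_pos"]; print(W[255:330:8,300:345:10,:].round()[:,:,2])
W=W.reshape(-1,3)
h=np.histogram(W[(abs(W[:,0]-e[0])<24)&(abs(W[:,1]-e[1])<22)][:,2],bins=range(int(e[2])-20,int(e[2])+90,4)); print(list(zip(h[1],h[0])))
E
```

```text
t: 15.12
ee_pos: [494.4, 320.2, 4.5]
orientation: [0.016, 3.141, 0.001]
ft_force: [-0.4, -1.6, 6.3]
width: 51.3
grasp_force: 30.0
t: 15.95
ee_pos: [493.2, 319.4, 153.3]
orientation: [-0.015, -3.141, 0.001]
ft_force: [-0.1, -0.2, -1.7]
width: 51.3
grasp_force: 30.0
16.0 [492.80063218 319.14455053 152.43960975] 51.404703897537225 [-0.76324896 -1.14029456 -2.5253773 ]
[[189. 193. 192. 190. 186.]
 [202. 206. 204. 202. 198.]
 [211. 209. 210. 210. 209.]
 [210. 209. 210. 210. 210.]
 [210. 210. 210. 210. 209.]
 [210. 210. 210. 210. 209.]
 [211. 210. 210. 211. 211.]
 [210. 210. 210. 210. 210.]
 [210. 210. 211. 210. 210.]
 [210. 210. 211. 210. 210.]]
[(np.int64(132), np.int64(0)), (np.int64(136), np.int64(0)), (np.int64(140), np.int64(0)), (np.int64(144), np.int64(0)), (np.int64(148), np.int64(0)), (np.int64(152), np.int64(0)), (np.int64(156), np.int64(0)), (np.int64(160), np.int64(0)), (np.int64(164), np.int64(0)), (np.int64(168), np.int64(0)), (np.int64(172), np.int64(83)), (np.int64(176), np.int64(106)), (np.int64(180), np.int64(61)), (np.int64(184), np.int64(117)), (np.int64(188), np.int64(132)), (np.int64(192), np.int64(141)), (np.int64(196), np.int64(158)), (np.int64(200), np.int64(168)), (np.int64(204), np.int64(272)), (np.int64(208), np.int64(7321)), (np.int64(212), np.int64(8)), (np.int64(216), np.int64(0)), (np.int64(220), np.int64(0)), (np.int64(224), np.int64(0)), (np.int64(228), np.int64(0)), (np.int64(232), np.int64(0)), (np.int64(236), np.int64(0))]
```

View pics/w5.png

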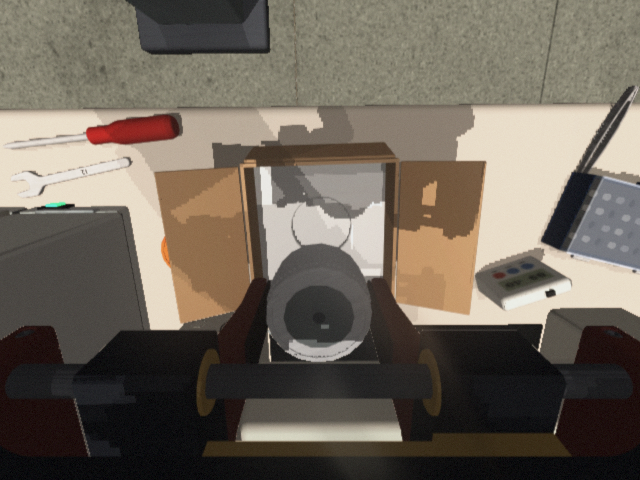

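The cell is in the grip at (318,305), with its top at z = 210, so its rim is 20 mm above the reported TCP. The nest is empty and both flaps lie flat. Next I carry it back around the instrument.

```bash
python3 - <<'E'
from h import *
z=np.load("w5.npz");W=z["W"].reshape(-1,3)
P=W[(W[:,2]>207)&(W[:,2]<213)&(abs(W[:,0]-493)<35)&(abs(W[:,1]-319)<25.5)]; print(P.min(0),P.max(0),cv2.minEnclosingCircle(P[:,:2].astype(np.float32)))
E
python3 -m creep '[-0.04,-0.03,0.03,0, -0.093,-0.094,0.06,0, -0.093,-0.094,0.06,0, -0.093,-0.094,0.06,0, -0.093,-0.094,0.06,0, -0.138,-0.17,0.06,0, -0.138,-0.17,0.06,0, -0.138,-0.17,0.06,0, -0.138,-0.20,0.06,0, -0.138,-0.24,0.06,0]'
python3 -m creep '[0,-0.04,0,0, 0,-0.08,0,0, 0,-0.12,0,0, 0,-0.16,0,0, 0,-0.20,0,0, 0,-0.24,0,0, 0,-0.28,0,0, 0,-0.31,0,0, 0,-0.34,0,0, 0,-0.34,0,0]'
python3 -m creep '[0,-0.04,0,0, 0,-0.08,0,0, 0,-0.106,0,0, 0.04,-0.106,0,0, 0.08,-0.106,-0.02,0, 0.11,-0.106,-0.04,0, 0.13,-0.106,-0.06,0, 0.13,-0.106,-0.06,0, 0.13,-0.106,-0.06,0, 0.13,-0.106,-0.06,0]'
```

```text
[467.7254945  293.56765615 207.00053932] [519.04641099 344.44126179 212.94130605] ((493.4242248535156, 318.1033020019531), 26.801355361938477)
t: 16.83
ee_pos: [355.9, 80.3, 212.9]
orientation: [-0.011, -3.141, -0.001]
ft_force: [1.1, -0.4, -1.4]
width: 50.9
grasp_force: 30.0
t: 17.67
ee_pos: [356.7, -264.7, 212.6]
orientation: [-0.021, -3.141, 0.001]
ft_force: [1.2, 1.3, -1.0]
width: 51.1
grasp_force: 30.0
t: 18.5
ee_pos: [485.4, -365.5, 152.8]
orientation: [-0.015, -3.14, -0.002]
ft_force: [-0.9, -0.6, -0.9]
width: 51.2
grasp_force: 30.0
```

Run:
```python
from h import *
im,d,K,M=cam("wrist"); W=cloud(d,K,M).reshape(-1,3); o=get_obs(); e=np.array(o["ee_pos"]); print(o["t"],e)
for a,b in ((60,65),(50,58),(28,33),(33,38),(42,48)):
    P=W[(abs(W[:,0]-487)<50)&(abs(W[:,1]+367)<50)&(W[:,2]>a)&(W[:,2]<b)]; print(a,len(P),P.min(0).round(1) if len(P) else 0,P.max(0).round(1) if len(P) else 0,cv2.minEnclosingCircle(P[:,:2].astype(np.float32)) if len(P) else 0)
t=e[2]+57.5
P=W[(abs(W[:,2]-t)<4)&(abs(W[:,0]-e[0])<35)&(abs(W[:,1]-e[1])<25)]; print("cell",P.min(0)-e,P.max(0)-e)
```

```text
18.55 [ 485.43279618 -365.94164206  153.68488718]
60 377 [ 476.8 -378.3   60. ] [ 495.7 -355.6   64.7] ((488.32061767578125, -366.6768493652344), 11.665350914001465)
50 213 [ 473.4 -381.3   50. ] [ 497.1 -352.7   58. ] ((487.88507080078125, -366.7411804199219), 14.795256614685059)
28 963 [ 458.6 -395.7   28. ] [ 509.4 -337.5   32.9] ((487.88299560546875, -366.91937255859375), 29.7122802734375)
33 397 [ 466.7 -387.3   33. ] [ 504.8 -345.9   37.8] ((487.8769226074219, -366.6522521972656), 21.40557289123535)
42 92 [ 469.5 -380.8   42. ] [ 490.8 -347.5   47.9] ((481.9195861816406, -362.962646484375), 17.816360473632812)
cell [-25.46321447 -24.99507296  53.51353217] [25.65056146 24.98243981 61.41234412]
```

```bash
python3 -m creep '[0.002,-0.001,-0.03,0, 0.002,-0.001,-0.06,0, 0.002,-0.001,-0.085,0, 0.002,-0.001,-0.10,0, 0.002,-0.001,-0.104,0, 0.002,-0.001,-0.104,0, 0.002,-0.001,-0.104,0]'
python3 - <<'E'
from workcell import get_obs,cams
for i in range(4): cams.get_image("wrist"); o=get_obs(); print(o["t"],o["ee_pos"],o["ft_force"])
E
```

```text
t: 19.13
ee_pos: [488.3, -367.9, 51.3]
orientation: [0.016, 3.14, -0.002]
ft_force: [0.4, -0.5, -1.4]
width: 51.0
grasp_force: 30.0
19.1833 [ 488.7118991  -368.09494254   51.61427959] [ 0.01670089  0.78467358 -1.3643326 ]
19.2333 [ 488.8648902  -368.06313421   51.69491035] [ 0.76887418 -0.23816496 -0.90657886]
19.2833 [ 488.82010322 -367.95976277   51.53108376] [-0.09679775  0.23297095 -1.85559116]
19.3333 [ 488.73984897 -367.83234468   51.33139168] [-0.33856053 -0.17114673 -1.0002147 ]
```

```bash
python3 -m creep '[-0.001,0.001,-0.004,0, -0.001,0.001,-0.008,0, -0.001,0.001,-0.012,0, -0.001,0.001,-0.015,0, -0.001,0.001,-0.018,0, -0.001,0.001,-0.018,0]'
```

```text
t: 19.83
ee_pos: [486.9, -366.1, 31.0]
orientation: [-0.015, -3.141, -0.0]
ft_force: [1.1, -0.5, -2.1]
width: 51.2
grasp_force: 30.0
```

```bash
python3 -m creep '[0,0,-0.002,0, 0,0,-0.004,0, 0,0,-0.005,0, 0,0,-0.005,0]'
python3 -m creep '[0,0,-0.001,0, 0,0,-0.002,0, 0,0,-0.003,0, 0,0,-0.003,0]'
```

```text
t: 20.17
ee_pos: [487.0, -366.1, 26.6]
orientation: [-0.015, -3.142, -0.0]
ft_force: [1.6, 0.0, -2.3]
width: 51.2
grasp_force: 30.0
t: 20.5
ee_pos: [487.3, -366.3, 25.5]
orientation: [0.015, 3.141, -0.0]
ft_force: [-3.5, 3.4, 13.9]
width: 51.1
grasp_force: 30.0
```

```bash
python3 -m creep '[0,0,0,-0.06, 0,0,0,-0.12, 0,0,0,-0.18, 0,0,0,-0.24, 0,0,0,-0.3, 0,0,0,-0.36, 0,0,0,-0.42, 0,0,0,-0.48, 0,0,0,-0.48]'
```

```text
t: 21.25
ee_pos: [488.3, -367.2, 25.5]
orientation: [0.766, 3.044, -0.002]
ft_force: [0.1, -0.4, 10.2]
width: 50.9
grasp_force: 30.0
```

```bash
python3 -m creep '[0,0,0,-0.06, 0,0,0,-0.12, 0,0,0,-0.18, 0,0,0,-0.24, 0,0,0,-0.3, 0,0,0,-0.36, 0,0,0,-0.36]'
```

```text
t: 21.83
ee_pos: [488.3, -367.1, 25.5]
orientation: [1.298, 2.857, -0.001]
ft_force: [-0.2, 0.0, 9.7]
width: 51.2
grasp_force: 30.0
```

```bash
python3 -m creep '[0,0,0,-0.06, 0,0,0,-0.12, 0,0,0,-0.18, 0,0,0,-0.24, 0,0,0,-0.3, 0,0,0,-0.36, 0,0,0,-0.36]'
```

```text
t: 22.42
ee_pos: [488.1, -367.2, 25.5]
orientation: [1.789, 2.579, -0.001]
ft_force: [-0.5, -0.7, 9.6]
width: 51.1
grasp_force: 30.0
```

```bash
python3 -m creep '[0,0,0,-0.06, 0,0,0,-0.12, 0,0,0,-0.18, 0,0,0,-0.24, 0,0,0,-0.3, 0,0,0,-0.36, 0,0,0,-0.36]'
```

```text
t: 23.0
ee_pos: [487.6, -366.1, 24.0]
orientation: [2.222, 2.22, 0.001]
ft_force: [2.6, 0.1, -1.6]
width: 51.5
grasp_force: 30.0
```

It dropped over the pins: the contact force is gone and z is lower. Now I press down in small steps.

```bash
python3 -m creep '[0,0,-0.001,0, 0,0,-0.002,0, 0,0,-0.003,0, 0,0,-0.004,0, 0,0,-0.005,0, 0,0,-0.006,0, 0,0,-0.006,0]'
python3 -c "
from workcell import get_obs;o=get_obs();print(o['moment'],o['ee_pos'])"
```

```text
t: 23.58
ee_pos: [487.5, -366.4, 17.8]
orientation: [2.219, 2.222, 0.0]
ft_force: [5.0, 0.4, 0.0]
width: 50.9
grasp_force: 30.0
[ 0.08837337 -1.0647518   0.05837205] [ 487.52188342 -366.3681354    17.80725946]
```

```bash
python3 -m creep '[0.0005,0,-0.001,0, 0.0005,0,-0.002,0, 0.0005,0,-0.003,0, 0.0005,0,-0.004,0, 0.0005,0,-0.005,0, 0.0005,0,-0.006,0, 0.0005,0,-0.007,0, 0.0005,0,-0.0075,0, 0.0005,0,-0.0075,0]'
python3 -c "
from workcell import get_obs;o=get_obs();print(o['moment'],o['ee_pos'])"
```

```text
t: 24.33
ee_pos: [487.5, -366.2, 10.7]
orientation: [2.22, 2.222, -0.0]
ft_force: [2.7, 0.8, 6.7]
width: 51.2
grasp_force: 30.0
[ 0.18776571 -0.51937981 -0.01767266] [ 487.53741575 -366.24561831   10.74968854]
```

```bash
python3 -m creep '[0.0003,0,-0.0005,0, 0.0003,0,-0.001,0, 0.0003,0,-0.0015,0, 0.0003,0,-0.002,0, 0.0003,0,-0.002,0, 0.0003,0,-0.002,0]'
python3 - <<'E'
from h import *
im,d,K,M=cam("wrist"); save(im,"w6"); W=cloud(d,K,M).reshape(-1,3); o=get_obs(); e=np.array(o["ee_pos"]); print(o["t"],e,o["ft_force"],o["moment"])
P=W[(abs(W[:,0]-487.7)<18)&(abs(W[:,1]+366.8)<18)]; print("top z",np.percentile(P[:,2],[10,50,90]))
E
```

```text
t: 24.83
ee_pos: [487.6, -366.2, 10.4]
orientation: [-2.22, -2.223, 0.0]
ft_force: [-2.8, 4.8, 21.9]
width: 51.2
grasp_force: 30.0
24.8833 [ 487.54416827 -366.24794675   10.34940412] [-3.42837149  4.58222556 22.78782953] [ 0.68199862  0.48130664 -0.06296324]
top z [66.66795833 67.45863681 68.25013504]
```

View pics/w6.png

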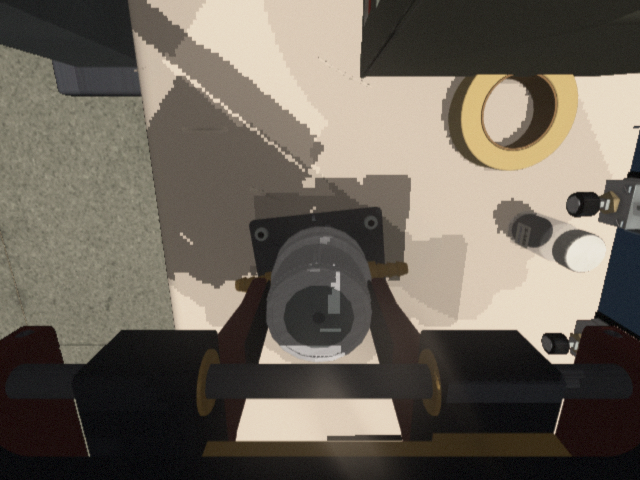

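```bash
python3 -m creep '[0,0,0,0, 0,0,0,0, 0,0,0,0, 0,0,0,0, 0,0,0,0, 0,0,0,0]'
python3 - <<'E'
from h import *
im,d,K,M=cam("scene"); W=cloud(d,K,M).reshape(-1,3)
for s in (1,-1):
    P=W[(abs(W[:,0]-485)<50)&((W[:,1]-320.7)*s>76)&((W[:,1]-320.7)*s<120)&(W[:,2]>72)&(W[:,2]<140)]; p=np.polyfit((P[:,1]-320.7)*s-66,P[:,2]-70,1) if len(P)>10 else [0]; print(s,len(P),np.pi-np.arctan(p[0]))
E
```

```text
t: 25.38
ee_pos: [487.6, -366.3, 10.4]
orientation: [2.22, 2.223, -0.0]
ft_force: [-3.3, 4.2, 21.5]
width: 51.4
grasp_force: 30.0
1 816 2.703900118739758
-1 887 2.689803866885739
```

The picture shows the cell at (318,300) seated on the housing and still held in the grip. The tape roll and vial are undisturbed. The push is steady at about 22 N against the stop, and both flaps are at 2.7 rad, so I hand in the job.

```bash
python3 -c "
from workcell import ticket;print(ticket.close_job())"
```

```text
the job is handed in; nothing more can be done
None
```

The job is handed in at about 25 s: both flaps are folded back to 2.7 rad, and the cell is over the pins, pressed fully home and still held at about 22 N; the real fingertips sit about 37 mm behind the reported TCP, which I measured and allowed for after the first flap sweep fell short.

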